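Take the calibration weight off its keeper hook

ROBOT

A 6-joint arm with a two-finger parallel gripper is mounted at the origin on the work surface. World frame = base frame: x ahead of the robot, y to its left, z up, the work surface at z = 0. Lengths are in m, angles in degrees, forces in N, time in s.
With the tool pointing down it reaches from about 0.275 to 0.85 m from the base axis. Payload 19 kg.
Tool frame: the origin (TCP) lies midway between the tips of the shut fingers; the grasp point (between the pads) lies 19 mm behind it; x points along the fingers, y is the direction in which the jaws open and shut, and the axes are right-handed (so a half turn about x gives the same grasp; the last joint's range is limited). The gripper opens to 85 mm and grips with 20 to 120 N. Pads are 22 mm wide; open, the fingers measure 114 mm over their backs; the gripper's body (76 mm by 85 mm) begins 54 mm behind the grasp point. The pads swing forward as they close: fully open they stand 13 mm farther back than shut.
Start: joints at [-71.505, 8.623, 82.357, -0, 89.026, -7.678], TCP at [0.254, -0.516, 0.204] pointing down, gripper open.
Joint ranges: [-160.23, 160.23], [-39.13, 120.54], [6.94, 153.29], [-79.49, 259.48], [9.18, 160.14], [-161.06, 161.06]. Speed limits (degrees/s): [108.29, 108.29, 127.2, 172.46, 172.46, 172.46].

INTERFACE

Orientations are given as a 3x3 rotation matrix whose columns are the frame's x, y, z axes.
In Python, from plant import env, viewer, order gives the robot as it stands.
- The arm moves only by the tool apply_moves, never from a script. Its argument "commands" is a list of rows, each an object with "linear": the shift along the tool's x, y, z in cm, a list of three; "twist": the turn, a rotation vector about the tool's x, y, z in degrees, a list of three. A call has 1 to 20 rows; each row shifts and turns the pose as measured when the row begins, along the tool's axes as they then stand; what a row does not reach is not made up. A row lasts 1/8 s, in which the tool goes at most 62.5 mm and 10.7 degrees, less where a joint would pass 70% of its speed; a pose out of reach is approached as far as the arm can. A call with a gripper value outside its range is refused whole. "claw" is the closure, from 0 (fully open) to 1 (shut), set as the call begins (left out, the last holds). The fingers move at their own pace and stop on an object; "newtons" is the grip in N (left out, the last holds). Time passes only in rows, so rows that do not move let the fingers close. It gives the time, the measured TCP pose, the force and the opening at its end, in the units of the state.
- env.state(): the state, without advancing time (a new reading comes with each control period).
- viewer.camera(name): name is "scene" or "top" or "wrist"; returns the picture (420x560x3 uint8, red, green, blue); there is no depth.
- viewer.camera_info(name): a dict with "vfov" (degrees; the focal length in pixels is half the picture's height over the tangent of half this angle, whatever the lens; pixels are square), "cx", "cy" (the principal point, pixels), "distortion" ([k1, k2, p1, p2, k3] as OpenCV has them; the pictures are not rectified), "view" (4x4, takes a point from world to camera coordinates); the wrist camera has in their place "tool_from_camera" (4x4, takes a point from camera to tool coordinates, whose origin is the TCP and whose axes are the tool frame's). Camera axes: x right, y up, looking along -z (the intrinsics and any distortion apply to the point x, -y, -z); pixel columns grow to the right and rows downward; lengths in m; the calibration is good to about 2 mm. A picture is of the moment at which its call begins: read the wrist's pose just before it. camera_info takes no time and is no camera call.
- order.job_done(): hands the job in, once; it reports no verdict.
The state is a dict: "time_s": time; "qpos": joint angles; "joint_velocities": joint speeds; "tau": joint torques, N m; "position": TCP position; "eef_rot": TCP orientation; "contact_force": force on the tool from outside, world axes, zero at the start; "ft_torque": the same for the moment, N m; "opening": opening from 0.0 (shut) to 1.0 (fully open).
Only numpy, scipy, OpenCV 4.12 (cv2) and the standard library are available. Lean on these libraries where they do the work, as an engineer would, in place of code of your own. Each camera call takes 0.05 s, during which the arm holds its last target. There are 200 camera calls.

TASK

Take the blue-banded calibration weight off the keeper hook: push it back against the red sprung keeper until the throat is open, lift it out while the keeper is held back, and stand it upright in the blue nest, let go. Feel your way: do not force the weight against the hook with more than 30 N, set it down gently without dropping or tipping it, and leave the other things on the bench where they are.

Things in the scene. Friction and masses are not known exactly. Their poses are not given: they have to be found in the camera images.
- weight: Blue-banded steel weight on a hanger, 0.5 to 0.75 kg, 158 mm tall, loose, starts hanging in the hook with axes parallel to the hook's. Origin: centre of its flat underside; z up its axis. Disc 50 mm diameter, 40 mm high; above it a 10 mm diameter stem; on top a black grip block 20 mm (x) by 28 mm (y), from 118 to 158 mm height.
- weight_handle (a point): On the weight's axis, 140 mm above its underside: a height to grip the block at.
- weight_pin (a point): Centre of the weight's cross-pin, 95 mm above its underside: 10 mm diameter, 46 mm long, along the weight's y.
- hook: Fixed aluminium bracket with a forked hook pointing along its -x (roughly to the robot; yaw varies). Origin: on the bench, plumb below the pin's axis (seated within 3 mm); z up. Two prongs 8 mm wide, 16 mm either side of the mid-plane; tops at 140 mm height. The pin lies across them, the stem hangs in the 24 mm gap. Nose inner faces at x = -9 mm. Upright plate behind, x = 62 to 76 mm, 159 mm high.
- hook_lip (a point): Yellow throat insert: lips over the noses and the pin, 153 to 159 mm high, bar the way up. It is clamped in slots; its real place along x differs and IS NOT MEASURED (this point on the hook is mid-range, x = 12 mm): lip edge from x = 3 to 21 mm. The pin clears the lips when its axis is 5 mm past their edge; a rigid back stop (also 159 mm high) halts it 7.5 mm past. It can pass up only in those last 2.5 mm.
- hook_seat (a point): Axis of the seated pin on the hook's mid-plane, 145 mm above the bench. Once the pin is above the lips (20 mm or more above this point) the weight leaves forward, along the hook's -x, the stem passing out through the open gap. Lifted more than 45 mm before that, its disc would strike the prongs from below.
- keeper (a joint): Red sprung keeper block between the prongs, its face 0 to 3 mm behind the pin. 0 = shut; grows (m) as it is pressed along the hook's +x, up to 0.031. It takes about 5 N to start and 0.25 N more per mm (12 N at 28 mm) and springs shut when let go. A push rising clearly above this has met the back stop.
- nest_blue: Fixed blue block 84 x 84 x 16 mm with a round recess 60 mm in diameter, 10 mm deep. Origin: centre of its underside, on the bench.
- nest_blue_seat (a point): Centre of the blue recess's floor, 6 mm above the bench; the weight's underside comes to rest here.
- nest_grey: The same block in grey, occupied by the smaller green-banded weight. It and the blue one may change places.
- spare: Bystander, loose: small green-banded calibration weight standing in the grey nest, its top 129 mm above the bench; leave it alone. Origin: centre of its underside.
- coupling: Bystander, loose: shaft coupling; leave it alone. Origin: centre of its underside.
- sensor: Bystander, loose: torque sensor; leave it alone. Origin: centre of its underside.
- screwdriver: Bystander, loose: screwdriver; leave it alone. Origin: centre of its underside.
- wrench: Bystander, loose: wrench; leave it alone. Origin: centre of its underside.
- threadlock: Bystander, loose: bottle; leave it alone. Origin: centre of its underside.
- bolt: Bystander, loose: bolt; leave it alone. Origin: centre of its underside.
Things that resemble listed ones, but are neither listed nor needed, are in the scene too. Leave any orange look-alike of the hook alone.

How it is judged (in metres and radians):
On the way, in this order (a step that is already met when the one before it is completed fails the run):
1. the keeper is pressed open (6 mm or more) with the pin still down in the hook (value of joint keeper above 0.006 m and distance between weight_pin and hook_seat below 0.034 m), for 0.1 s.
2. the pin is lifted out over the lips (z of weight_pin in the frame of hook_seat above 0.018 m), for 0.1 s.
At the end, for the whole second after the job is handed in: The blue-banded weight stands in the blue nest: its underside within 3 mm of the recess floor's height and its axis within 7 mm of the recess's centre, upright within 0.06 rad, at rest (under 0.02 m/s) and let go; the keeper has sprung shut (under 2 mm) (horizontal distance between weight and nest_blue_seat below 0.007 m and z of weight in the frame of nest_blue_seat between -0.003 and 0.003 m and angle between weight's own z axis and vertical below 0.06 rad and linear speed of weight below 0.02 m/s and value of joint keeper below 0.002 m); the robot touches nothing.
It fails at once if the weight is forced against the hook (keeper and insert included) with more than 30 N (contact force between weight and hook above 30 N).
It fails at once if the weight lands on the blue nest with more than 60 N (contact force between weight and nest_blue above 60 N).
It fails at once if the weight is tipped by more than 0.5 rad (angle between weight's own z axis and vertical above 0.5 rad).
It fails at once if a bystander is moved by more than 15 mm (distance of any of spare, coupling, sensor, screwdriver, wrench, threadlock, bolt from where it was at the start of the episode above 0.015 m).
It also fails if it takes over 61 s, if anything falls off the work surface, if the arm or the gripper's body presses on something with over 40 N, if the wrist force passes 120 N, or if a joint passes its speed limit or range.

## Working session

There is one attempt and no reset: what is moved stays moved. The work goes in short steps, Python scripts to look and compute and a tool call to move; the robot and the scene stay as the last step left them, time stands still between calls to the robot, and variables do not carry over. Pictures are saved under pics/ and viewed, about 8 in all and at most 12, crops included, and the job is handed in when it is done.

Besides the shell and the picture viewer there is one more tool, called after "Call:" as name(argument=value, ...) on one line, values as JSON. apply_moves: Moves the arm, as the interface text tells. Its arguments: {"type":"object","properties":{"commands":{"type":"array","items":{"type":"object","properties":{"linear":{"type":"array","items":{"type":"number"}},"twist":{"type":"array","items":{"type":"number"}}}}},"claw":{"type":"number"},"newtons":{"type":"number"}},"required":["commands"]}

```bash
mkdir -p pics
cat > h.py <<'E'
import numpy as np, cv2
from plant import env, viewer, order
def K(i):
    f=210/np.tan(np.radians(i['vfov'])/2); return np.array([[f,0,i['cx']],[0,f,i['cy']],[0,0,1]])
def c2w(name,st=None):
    i=viewer.camera_info(name)
    if name=='wrist':
        st=st or env.state(); T=np.eye(4);T[:3,:3]=st['eef_rot'];T[:3,3]=st['position']
        return i,T@np.array(i['tool_from_camera'])
    return i,np.linalg.inv(np.array(i['view']))
def ray(name,uv,M=None):
    i,C=c2w(name)
    if M is not None: C=M
    p=cv2.undistortPoints(np.array([[uv]],float),K(i),np.array(i['distortion'],float))[0,0]
    return C[:3,3],C[:3,:3]@np.array([p[0],-p[1],-1])
def atz(name,uv,z,M=None):
    o,d=ray(name,uv,M); return o+d*(z-o[2])/d[2]
def proj(name,P,M=None):
    i,C=c2w(name)
    if M is not None: C=M
    q=(np.linalg.inv(C)@np.c_[np.atleast_2d(P),np.ones(len(np.atleast_2d(P)))].T)[:3].T*[1,-1,-1]
    return cv2.projectPoints(q,np.zeros(3),np.zeros(3),K(i),np.array(i['distortion'],float))[0][:,0]
def snap(name,fn,crop=None,s=1):
    im=viewer.camera(name)[:,:,::-1]
    cv2.imwrite('pics/full_'+fn,im)
    if crop: x0,y0,x1,y1=crop; im=im[y0:y1,x0:x1]
    cv2.imwrite('pics/'+fn,cv2.resize(im,None,fx=s,fy=s,interpolation=cv2.INTER_CUBIC))
E
python3 - <<'E'
from h import *
s=env.state();print({k:np.round(v,3).tolist() for k,v in s.items()})
snap('scene','s0.png',None,1.4);snap('top','t0.png',None,1.4)
for n in('scene','top','wrist'):
    i,C=c2w(n);print(n,i['vfov'],i['distortion'],C.round(3).tolist())
E
```

```text
{'time_s': 0.0, 'qpos': [-71.507, 8.652, 82.392, 0.001, 89.028, -7.678], 'joint_velocities': [0.025, 0.011, 0.039, 0.042, 0.085, 0.077], 'tau': [-0.0, -71.305, -57.087, -0.0, 0.009, -0.0], 'position': [0.254, -0.516, 0.204], 'eef_rot': [[-0.0, 0.441, -0.897], [0.001, -0.897, -0.441], [-1.0, -0.001, -0.0]], 'contact_force': [0.115, -0.983, 0.045], 'ft_torque': [-0.01, 0.007, -0.019], 'opening': 0.995}
scene 56.67806001923766 [0.0162552 0.        0.        0.        0.       ] [[-0.839, -0.391, 0.378, 0.899], [0.544, -0.593, 0.594, 0.525], [-0.008, 0.704, 0.71, 0.783], [0.0, 0.0, 0.0, 1.0]]
top 46.570068052428155 [0.00293794 0.         0.         0.         0.        ] [[-0.001, 0.997, -0.081, 0.452], [-1.0, -0.001, 0.005, -0.001], [0.005, 0.081, 0.997, 1.301], [0.0, 0.0, 0.0, 1.0]]
wrist 71.38003236208894 [0.00410289 0.         0.         0.         0.        ] [[0.441, 0.851, 0.287, 0.328], [-0.898, 0.418, 0.14, -0.481], [-0.001, -0.319, 0.948, 0.374], [0.0, 0.0, 0.0, 1.0]]
```

View pics/s0.png

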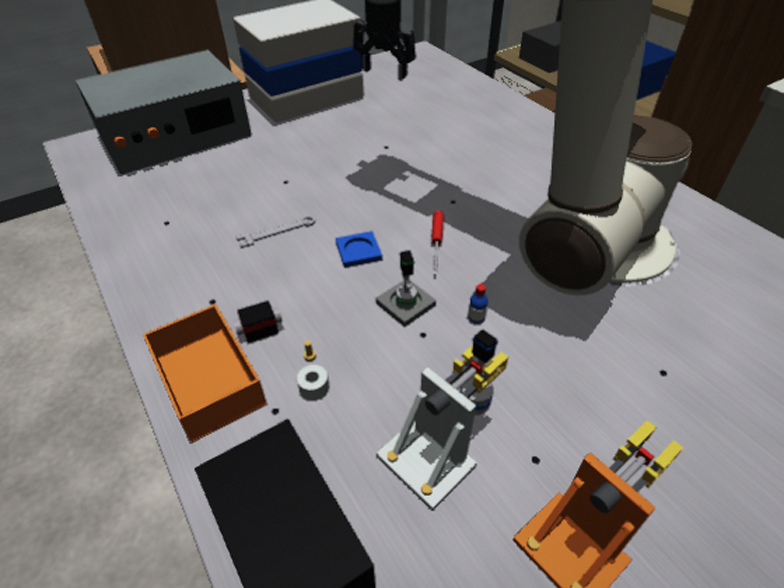

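View pics/t0.png

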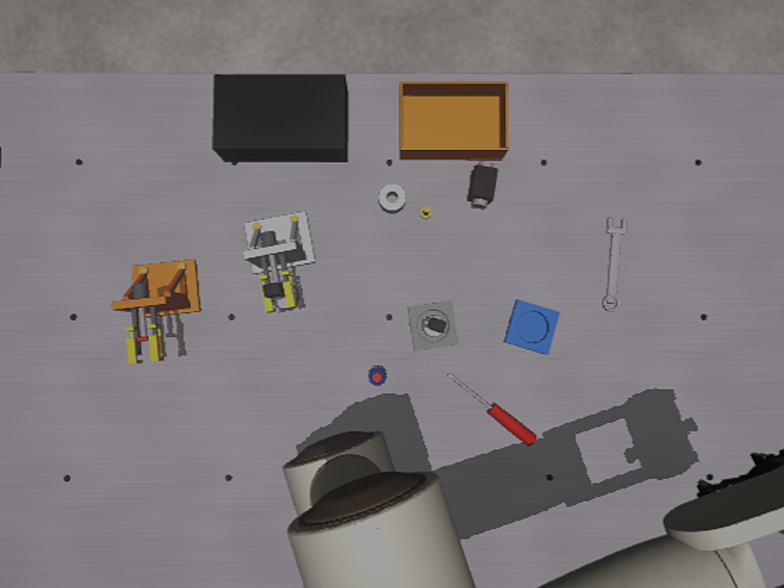

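The scene camera shows the white hook with the weight (block near (484,345)) and the blue nest next to the grey one. In the top view, which is 1.4x enlarged, the block is at about (273,290), the blue recess at (533,327) and the grey nest at (433,326).

Run:
```python
from h import *
a=lambda u,v,z:atz('top',(u/1.4,v/1.4),z).round(4)
print('block',a(273,290,.208),'nest',a(533,327,.010),'grey',a(433,326,.016))
# hook yaw: plate top edge ends, prong ends
for p in [(246,261),(299,248)]: print('plate',a(*p,.159))
for p in [(268,311),(294,306)]: print('nose',a(*p,.159))
for p in [(519,300),(559,309),(548,353),(505,341)]: print('nestc',a(*p,.016))
```

```text
block [0.5368 0.1859 0.208 ] nest [ 0.4818 -0.272   0.01  ] grey [ 0.4837 -0.0826  0.016 ]
plate [0.5896 0.2402 0.159 ]
plate [0.6115 0.1514 0.159 ]
nose [0.5054 0.2021 0.159 ]
nose [0.5138 0.1588 0.159 ]
nestc [ 0.5325 -0.2452  0.016 ]
nestc [ 0.5155 -0.3204  0.016 ]
nestc [ 0.4329 -0.298   0.016 ]
nestc [ 0.4554 -0.2177  0.016 ]
```

Call:
apply_moves(commands=[{"linear": [-5, 0, 0], "twist": [0, 0, 0]}, {"linear": [-5, 0, 0], "twist": [0, 0, 0]}, {"linear": [-4, 0, 0], "twist": [0, 0, 0]}])

```text
time_s: 0.48
position: [0.2532, -0.5148, 0.3434]
eef_rot: [[-0.003, 0.441, -0.897], [0.009, -0.897, -0.441], [-1.0, -0.009, -0.001]]
contact_force: [-0.1, -0.6, 1.0]
opening: 0.997
```

```bash
cat >> h.py <<'E'
from scipy.spatial.transform import Rotation as Ro
def Rdown(yaw):
    c,s=np.cos(np.radians(yaw)),np.sin(np.radians(yaw)); return np.array([[0,c,s],[0,s,-c],[-1,0,0.]])
def plan(pos,yaw,n,dec=1):
    s=env.state();p=np.array(s['position']);R=np.array(s['eef_rot'])
    rv=Ro.from_matrix(R.T@Rdown(yaw)).as_rotvec(degrees=True)/n
    out=[]
    for k in range(n):
        Rk=R@Ro.from_rotvec(rv*k,degrees=True).as_matrix()
        out.append({"linear":(Rk.T@(np.array(pos)-p)/n*100).round(dec+0).tolist(),"twist":rv.round(1).tolist()})
    import json;print(json.dumps(out))
E
python3 -c "
from h import *
plan([.47,-.27,.30],-30,8)"
```

```text
[{"linear": [0.6, -1.5, -3.8], "twist": [-4.2, -0.0, 0.1]}, {"linear": [0.6, -1.3, -3.9], "twist": [-4.2, -0.0, 0.1]}, {"linear": [0.6, -1.0, -4.0], "twist": [-4.2, -0.0, 0.1]}, {"linear": [0.6, -0.7, -4.0], "twist": [-4.2, -0.0, 0.1]}, {"linear": [0.5, -0.4, -4.1], "twist": [-4.2, -0.0, 0.1]}, {"linear": [0.5, -0.1, -4.1], "twist": [-4.2, -0.0, 0.1]}, {"linear": [0.5, 0.2, -4.1], "twist": [-4.2, -0.0, 0.1]}, {"linear": [0.5, 0.5, -4.1], "twist": [-4.2, -0.0, 0.1]}]
```

Call:
apply_moves(commands=[{"linear": [0.6, -1.5, -3.8], "twist": [-4.2, 0, 0]}, {"linear": [0.6, -1.3, -3.9], "twist": [-4.2, 0, 0]}, {"linear": [0.6, -1.0, -4.0], "twist": [-4.2, 0, 0]}, {"linear": [0.6, -0.7, -4.0], "twist": [-4.2, 0, 0]}, {"linear": [0.5, -0.4, -4.1], "twist": [-4.2, 0, 0]}, {"linear": [0.5, -0.1, -4.1], "twist": [-4.2, 0, 0]}, {"linear": [0.5, 0.2, -4.1], "twist": [-4.2, 0, 0]}, {"linear": [0.5, 0.5, -4.1], "twist": [-4.2, 0, 0]}])

```text
time_s: 1.48
position: [0.4736, -0.2617, 0.3001]
eef_rot: [[-0.003, 0.871, -0.492], [0.007, -0.492, -0.871], [-1.0, -0.006, -0.004]]
contact_force: [0.4, -0.6, 0.1]
opening: 0.996
```

Run:
```python
from h import *
np.save('n1.npy',c2w('wrist')[1]); snap('wrist','n1.png',None,1.4)
print(proj('wrist',[.482,-.272,.010])*1.4)
plan([.52,.18,.36],13,10)
```

```text
[[398.51760486 245.44483966]]
[{"linear": [-0.6, -1.7, -4.0], "twist": [-4.2, -0.0, 0.0]}, {"linear": [-0.6, -1.4, -4.2], "twist": [-4.2, -0.0, 0.0]}, {"linear": [-0.6, -1.1, -4.3], "twist": [-4.2, -0.0, 0.0]}, {"linear": [-0.6, -0.8, -4.3], "twist": [-4.2, -0.0, 0.0]}, {"linear": [-0.6, -0.5, -4.4], "twist": [-4.2, -0.0, 0.0]}, {"linear": [-0.6, -0.2, -4.4], "twist": [-4.2, -0.0, 0.0]}, {"linear": [-0.6, 0.1, -4.4], "twist": [-4.2, -0.0, 0.0]}, {"linear": [-0.6, 0.5, -4.4], "twist": [-4.2, -0.0, 0.0]}, {"linear": [-0.6, 0.8, -4.3], "twist": [-4.2, -0.0, 0.0]}, {"linear": [-0.6, 1.1, -4.3], "twist": [-4.2, -0.0, 0.0]}]
```

View pics/n1.png

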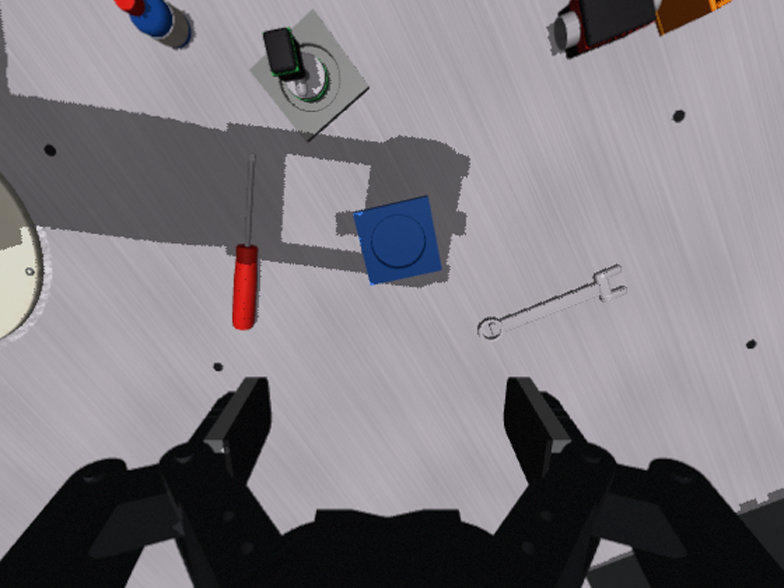

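The wrist view shows the blue nest's top face with corners (354,212), (429,196), (441,269) and (371,284) and the recess centred at about (398,241), which agrees with the top camera. Next I go to the hook.

Call:
apply_moves(commands=[{"linear": [-0.6, -1.7, -4.0], "twist": [-4.2, 0, 0]}, {"linear": [-0.6, -1.4, -4.2], "twist": [-4.2, 0, 0]}, {"linear": [-0.6, -1.1, -4.3], "twist": [-4.2, 0, 0]}, {"linear": [-0.6, -0.8, -4.3], "twist": [-4.2, 0, 0]}, {"linear": [-0.6, -0.5, -4.4], "twist": [-4.2, 0, 0]}, {"linear": [-0.6, -0.2, -4.4], "twist": [-4.2, 0, 0]}, {"linear": [-0.6, 0.1, -4.4], "twist": [-4.2, 0, 0]}, {"linear": [-0.6, 0.5, -4.4], "twist": [-4.2, 0, 0]}, {"linear": [-0.6, 0.8, -4.3], "twist": [-4.2, 0, 0]}, {"linear": [-0.6, 1.1, -4.3], "twist": [-4.2, 0, 0]}, {"linear": [0, 0, 0]}])

```text
$.commands[10]: bad value
```

Run:
```python
from h import *
M=np.load('n1.npy')
print('nest',atz('wrist',(398.5/1.4,240.6/1.4),.016,M).round(4))
np.save('k1.npy',c2w('wrist')[1]); snap('wrist','k1.png',None,1.4)
p=proj('wrist',[.537,.186,.208])[0];print(p*1.4)
u,v=p.astype(int)
im=cv2.imread('pics/full_k1.png')
x0,y0=max(u-80,0),max(v-60,0);print(x0,y0);cv2.imwrite('pics/k1.png',cv2.resize(im[y0:y0+150,x0:x0+200],None,fx=4,fy=4,interpolation=cv2.INTER_CUBIC))
```

```text
nest [ 0.4825 -0.2703  0.016 ]
[ -97.48962905 -898.96293611]
0 0
```

View pics/k1.png

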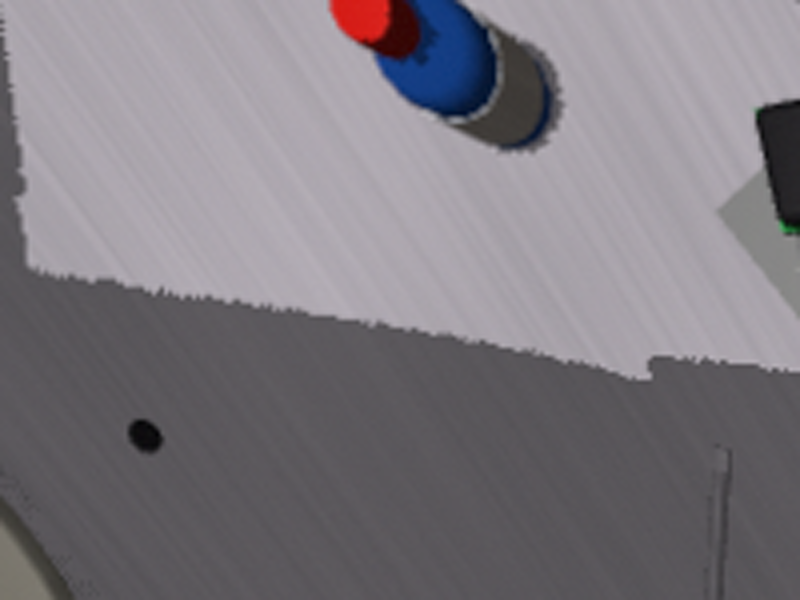

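The move was refused because its last row had no twist, so that picture still shows the nest side. I'll send the move again with the row fixed.

Call:
apply_moves(commands=[{"linear": [-0.6, -1.7, -4.0], "twist": [-4.2, 0, 0]}, {"linear": [-0.6, -1.4, -4.2], "twist": [-4.2, 0, 0]}, {"linear": [-0.6, -1.1, -4.3], "twist": [-4.2, 0, 0]}, {"linear": [-0.6, -0.8, -4.3], "twist": [-4.2, 0, 0]}, {"linear": [-0.6, -0.5, -4.4], "twist": [-4.2, 0, 0]}, {"linear": [-0.6, -0.2, -4.4], "twist": [-4.2, 0, 0]}, {"linear": [-0.6, 0.1, -4.4], "twist": [-4.2, 0, 0]}, {"linear": [-0.6, 0.5, -4.4], "twist": [-4.2, 0, 0]}, {"linear": [-0.6, 0.8, -4.3], "twist": [-4.2, 0, 0]}, {"linear": [-0.6, 1.1, -4.3], "twist": [-4.2, 0, 0]}, {"linear": [0, 0, 0], "twist": [0, 0, 0]}])

```text
time_s: 2.95
position: [0.5182, 0.1883, 0.3622]
eef_rot: [[-0.009, 0.972, 0.237], [0.009, 0.237, -0.971], [-1.0, -0.007, -0.011]]
contact_force: [-0.4, -1.0, -0.4]
opening: 1.002
```

Run:
```python
from h import *
np.save('k1.npy',c2w('wrist')[1]); snap('wrist','k2.png',None,1.4)
print(proj('wrist',[.537,.186,.208])[0])
```

```text
[292.89474175 195.13647125]
```

View pics/k2.png

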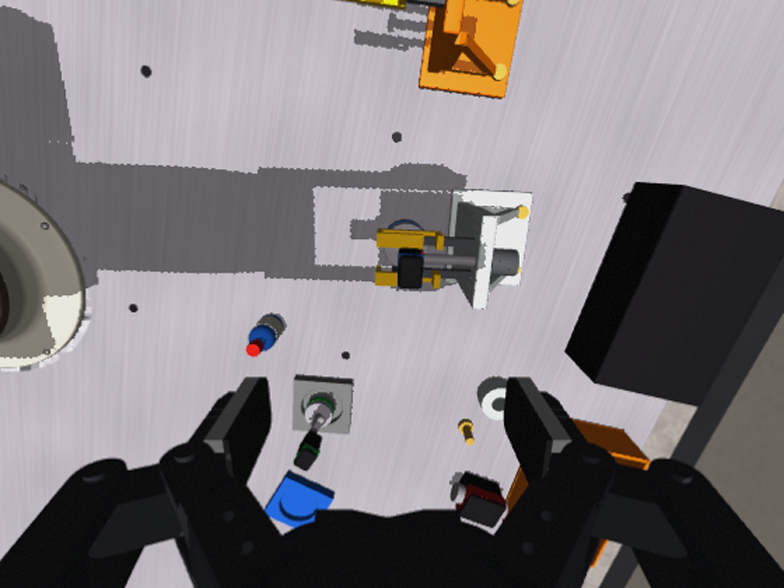

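The wrist view now shows the white hook from above, lined up with the picture. The grip block is at about (411,269), the lips at (377–440, 230–285) and the plate at (485,260). I'll enlarge that part.

Run:
```python
import cv2
im=cv2.imread('pics/full_k2.png')
cv2.imwrite('pics/k3.png',cv2.resize(im[130:230,255:389],None,fx=5.9,fy=5.9,interpolation=cv2.INTER_CUBIC))
```

```text
(no output)
```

View pics/k3.png

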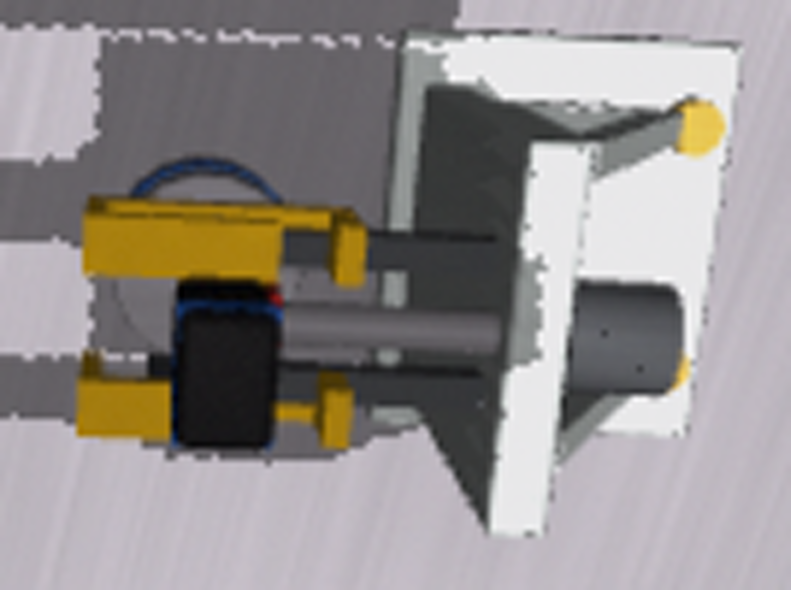

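Run:
```python
from h import *
M=np.load('k1.npy')
a=lambda u,v,z:atz('wrist',(255+u/5.9-.4,130+v/5.9-.4),z,M)
for p in [(176,315),(280,315),(272,447),(173,445)]: print('blk',a(*p,.208).round(4))
c=a(226,380,.208);print(c)
f=lambda p,q,z,o:(lambda d:np.degrees(np.arctan2(d[1],d[0]))+o)(a(*q,z)-a(*p,z))
print('yaw plate',f((566,142),(518,532),.159,0),f((518,532),(566,142),.159,-90),f((530,142),(492,530),.159,90),'lip',f((83,275),(280,278),.159,0),f((78,434),(172,439),.159,0))
yaw=f((518,532),(566,142),.159,-90);h=np.radians(yaw);X=np.array([np.cos(h),np.sin(h)]);Y=np.array([-X[1],X[0]])
for n,p in dict(lipfront=(83,275),lipedge=(280,278),stop=(335,285),lipfrontR=(78,434),stopR=(318,447),stopbackR=(350,447),platemid=(542,337),lipinL=(180,276),lipinR=(120,380)).items():
    d=a(*p,.159)[:2]-c[:2];print(n,(d@X).round(4),(d@Y).round(4))
s=env.state();R=np.array(s['eef_rot']);print(Ro.from_matrix(R).as_matrix()[:,1])
```

```text
blk [0.5241 0.1988 0.208 ]
blk [0.5435 0.2035 0.208 ]
blk [0.5489 0.1776 0.208 ]
blk [0.5299 0.1734 0.208 ]
[0.53671028 0.18860364 0.208     ]
yaw plate -78.94557490780481 11.054425092195189 12.139626821940467 lip 12.890065837754578 10.644217202886798
lipfront -0.0298 0.0098
lipedge 0.0134 0.0112
stop 0.0256 0.0102
lipfrontR -0.0295 -0.0265
stopR 0.0248 -0.027
stopbackR 0.0321 -0.0266
platemid 0.0723 0.0007
lipinL -0.0085 0.0106
lipinR -0.0206 -0.0135
[ 0.9719727   0.23499172 -0.00692539]
```

```bash
python3 -c "
from h import *
plan([.5367,.1886,.215],12.2,6)"
```

```text
[{"linear": [2.4, 0.3, 0.1], "twist": [0.2, -0.1, 0.1]}, {"linear": [2.4, 0.3, 0.1], "twist": [0.2, -0.1, 0.1]}, {"linear": [2.4, 0.3, 0.1], "twist": [0.2, -0.1, 0.1]}, {"linear": [2.5, 0.3, 0.1], "twist": [0.2, -0.1, 0.1]}, {"linear": [2.5, 0.3, 0.1], "twist": [0.2, -0.1, 0.1]}, {"linear": [2.5, 0.3, 0.0], "twist": [0.2, -0.1, 0.1]}]
```

Call:
apply_moves(commands=[{"linear": [2.4, 0.3, 0.1], "twist": [0.2, -0.1, 0.1]}, {"linear": [2.4, 0.3, 0.1], "twist": [0.2, -0.1, 0.1]}, {"linear": [2.4, 0.3, 0.1], "twist": [0.2, -0.1, 0.1]}, {"linear": [2.5, 0.3, 0.1], "twist": [0.2, -0.1, 0.1]}, {"linear": [2.5, 0.3, 0.1], "twist": [0.2, -0.1, 0.1]}, {"linear": [2.5, 0.3, 0], "twist": [0.2, -0.1, 0.1]}, {"linear": [0, 0, 0], "twist": [0, 0, 0]}])

```text
time_s: 3.88
position: [0.5369, 0.1776, 0.2098]
eef_rot: [[0.003, 0.98, 0.2], [-0.002, 0.2, -0.98], [-1.0, 0.002, 0.003]]
contact_force: [-0.7, 0.6, 0.8]
opening: 1.003
```

Run:
```python
from h import *
plan([.5367,.1886,.172],12.2,3,2)
np.save('k4.npy',c2w('wrist')[1]);snap('wrist','k4.png',None,1.4)
print(proj('wrist',[.5367,.1886,.208])*1.4)
```

```text
[{"linear": [1.26, 0.06, -0.36], "twist": [-0.2, 0.1, -0.0]}, {"linear": [1.26, 0.07, -0.36], "twist": [-0.2, 0.1, -0.0]}, {"linear": [1.26, 0.07, -0.36], "twist": [-0.2, 0.1, -0.0]}]
[[389.75892485 322.14031515]]
```

View pics/k4.png

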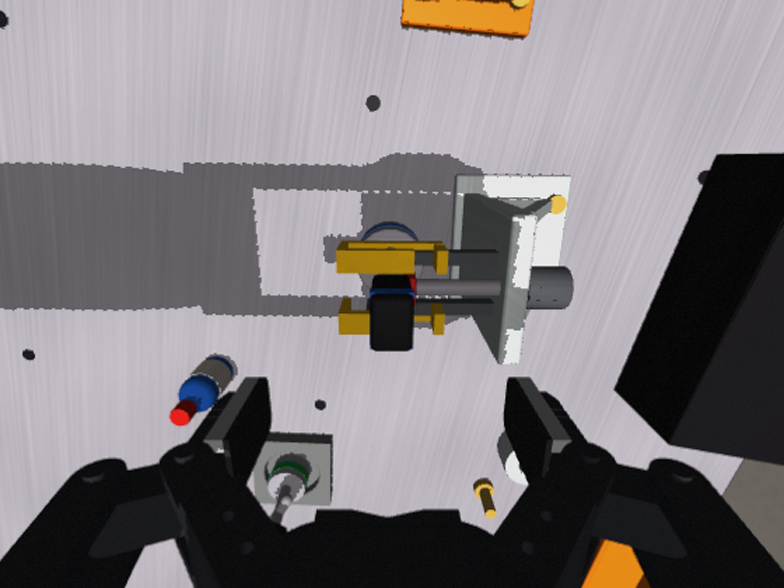

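The closer view puts the block's top centre at about (391,321), within 2 px of the prediction (390,322), so I can go down.

Call:
apply_moves(commands=[{"linear": [0, 0.1, -0.36], "twist": [-0.2, 0.1, 0]}, {"linear": [0.6, 0.1, -0.36], "twist": [-0.2, 0.1, 0]}, {"linear": [1.2, 0.05, -0.36], "twist": [-0.2, 0, 0]}, {"linear": [1.2, 0, 0], "twist": [0, 0, 0]}, {"linear": [0.8, 0, 0], "twist": [0, 0, 0]}, {"linear": [0, 0, 0], "twist": [0, 0, 0]}])

```text
time_s: 4.68
position: [0.5383, 0.1893, 0.1729]
eef_rot: [[0.006, 0.978, 0.21], [0.002, 0.21, -0.978], [-1.0, 0.007, -0.001]]
contact_force: [0.7, -0.2, 0.5]
opening: 1.002
```

```bash
python3 -c "
from h import *
plan([.537,.1886,.172],12.2,1,2);print(env.state()['contact_force'])"
```

```text
[{"linear": [0.09, -0.15, 0.04], "twist": [-0.1, -0.1, -0.4]}]
[ 0.66484491 -0.16927826  0.47150547]
```

Call:
apply_moves(commands=[{"linear": [0.1, -0.15, 0], "twist": [0, 0, -0.4]}, {"linear": [0, 0, 0], "twist": [0, 0, 0]}, {"linear": [0, 0, 0], "twist": [0, 0, 0]}, {"linear": [0, 0, 0], "twist": [0, 0, 0]}, {"linear": [0, 0, 0], "twist": [0, 0, 0]}, {"linear": [0, 0, 0], "twist": [0, 0, 0]}], claw=1, newtons=20)

```text
time_s: 5.42
position: [0.5371, 0.1889, 0.1728]
eef_rot: [[0.0, 0.978, 0.21], [0.001, 0.21, -0.978], [-1.0, 0.0, -0.001]]
contact_force: [-0.1, -0.2, -0.6]
opening: 0.224
```

Call:
apply_moves(commands=[{"linear": [0, 0, 0], "twist": [0, 0, 0]}, {"linear": [0, 0, 0], "twist": [0, 0, 0]}])

```text
time_s: 5.68
position: [0.5371, 0.1889, 0.1727]
eef_rot: [[0.0, 0.978, 0.21], [0.001, 0.21, -0.978], [-1.0, 0.0, -0.001]]
contact_force: [-0.7, 0.5, -0.1]
opening: 0.228
```

Call:
apply_moves(commands=[{"linear": [0, 0, 0], "twist": [0, 0, 0]}, {"linear": [0, 0, 0], "twist": [0, 0, 0]}, {"linear": [-0.05, 0, 0], "twist": [0, 0, 0]}, {"linear": [-0.05, 0, 0], "twist": [0, 0, 0]}], newtons=80)

```text
time_s: 6.18
position: [0.5368, 0.1889, 0.1732]
eef_rot: [[-0.001, 0.978, 0.21], [0.001, 0.21, -0.978], [-1.0, -0.001, -0.001]]
contact_force: [-0.3, -0.2, -4.8]
opening: 0.204
```

Call:
apply_moves(commands=[{"linear": [0, 0.1, 0], "twist": [0, 0, 0]}, {"linear": [0, 0.1, 0], "twist": [0, 0, 0]}, {"linear": [0, 0.1, 0], "twist": [0, 0, 0]}, {"linear": [0, 0.1, 0], "twist": [0, 0, 0]}])

```text
time_s: 6.68
position: [0.5402, 0.1896, 0.173]
eef_rot: [[-0.003, 0.978, 0.21], [0.0, 0.21, -0.978], [-1.0, -0.003, -0.001]]
contact_force: [-6.0, -1.6, -0.1]
opening: 0.199
```

Call:
apply_moves(commands=[{"linear": [-0.05, 0.1, 0], "twist": [0, 0, 0]}, {"linear": [-0.03, 0.15, 0], "twist": [0, 0, 0]}, {"linear": [0, 0.2, 0], "twist": [0, 0, 0]}, {"linear": [0, 0.2, 0], "twist": [0, 0, 0]}])

```text
time_s: 7.18
position: [0.5446, 0.1905, 0.173]
eef_rot: [[-0.009, 0.978, 0.21], [-0.001, 0.21, -0.978], [-1.0, -0.009, -0.001]]
contact_force: [-7.9, -3.2, 2.6]
opening: 0.201
```

Call:
apply_moves(commands=[{"linear": [0, 0.2, 0], "twist": [0, 0, 0]}, {"linear": [0, 0.2, 0], "twist": [0, 0, 0]}])

```text
time_s: 7.42
position: [0.5475, 0.1911, 0.173]
eef_rot: [[-0.012, 0.978, 0.21], [-0.002, 0.21, -0.978], [-1.0, -0.012, -0.0]]
contact_force: [-8.0, -2.2, 1.4]
opening: 0.202
```

Call:
apply_moves(commands=[{"linear": [-0.05, 0.15, 0], "twist": [0, 0, 0.5]}, {"linear": [-0.05, 0.15, 0], "twist": [0, 0, 0.5]}, {"linear": [0, 0.15, 0], "twist": [0, 0, 0.2]}])

```text
time_s: 7.8
position: [0.5498, 0.1916, 0.173]
eef_rot: [[0.003, 0.978, 0.211], [0.001, 0.211, -0.978], [-1.0, 0.003, -0.0]]
contact_force: [-11.7, -2.9, 4.9]
opening: 0.204
```

Call:
apply_moves(commands=[{"linear": [-0.02, 0.15, 0], "twist": [0, 0, 0.2]}, {"linear": [-0.02, 0.15, 0], "twist": [0, 0, 0.2]}])

```text
time_s: 8.05
position: [0.5511, 0.1918, 0.173]
eef_rot: [[0.006, 0.978, 0.211], [0.001, 0.211, -0.978], [-1.0, 0.006, -0.0]]
contact_force: [-10.3, -1.7, 0.3]
opening: 0.205
```

Call:
apply_moves(commands=[{"linear": [-0.05, 0.15, 0], "twist": [0, 0, 0]}, {"linear": [-0.05, 0.15, 0], "twist": [0, 0, 0]}])

```text
time_s: 8.3
position: [0.5522, 0.1921, 0.1731]
eef_rot: [[0.001, 0.978, 0.211], [0.0, 0.211, -0.978], [-1.0, 0.001, 0.0]]
contact_force: [-8.0, -2.8, -3.1]
opening: 0.2
```

Call:
apply_moves(commands=[{"linear": [-0.03, 0.12, 0], "twist": [0, 0, 0]}, {"linear": [-0.03, 0.12, 0], "twist": [0, 0, 0]}])

```text
time_s: 8.55
position: [0.553, 0.1922, 0.173]
eef_rot: [[-0.004, 0.978, 0.211], [-0.001, 0.211, -0.978], [-1.0, -0.004, 0.0]]
contact_force: [-7.7, -2.3, 0.9]
opening: 0.2
```

Call:
apply_moves(commands=[{"linear": [-0.05, 0.2, 0], "twist": [0, 0, 0.2]}, {"linear": [-0.03, 0.2, 0], "twist": [0, 0, 0.2]}])

```text
time_s: 8.8
position: [0.5552, 0.1927, 0.173]
eef_rot: [[-0.001, 0.978, 0.211], [-0.001, 0.211, -0.978], [-1.0, -0.002, 0.001]]
contact_force: [-9.0, -2.4, 1.2]
opening: 0.205
```

Call:
apply_moves(commands=[{"linear": [-0.03, 0.15, 0], "twist": [0, 0, 0.1]}])

```text
time_s: 8.93
position: [0.5558, 0.1928, 0.173]
eef_rot: [[-0.002, 0.977, 0.211], [-0.001, 0.211, -0.977], [-1.0, -0.002, 0.001]]
contact_force: [-9.9, -3.3, -0.0]
opening: 0.202
```

Call:
apply_moves(commands=[{"linear": [-0.03, 0.15, 0], "twist": [0, 0, 0.1]}])

```text
time_s: 9.05
position: [0.5564, 0.1929, 0.173]
eef_rot: [[-0.003, 0.977, 0.211], [-0.001, 0.211, -0.978], [-1.0, -0.003, 0.001]]
contact_force: [-9.8, -1.9, 0.5]
opening: 0.202
```

Call:
apply_moves(commands=[{"linear": [-0.03, 0.15, 0], "twist": [0, 0, 0.1]}])

```text
time_s: 9.18
position: [0.5569, 0.193, 0.173]
eef_rot: [[-0.004, 0.977, 0.211], [-0.002, 0.211, -0.977], [-1.0, -0.004, 0.001]]
contact_force: [-10.3, -2.9, -0.5]
opening: 0.202
```

Call:
apply_moves(commands=[{"linear": [-0.03, 0.15, 0], "twist": [0, 0, 0.1]}])

```text
time_s: 9.3
position: [0.5575, 0.1931, 0.173]
eef_rot: [[-0.004, 0.977, 0.211], [-0.002, 0.211, -0.977], [-1.0, -0.005, 0.001]]
contact_force: [-10.8, -2.5, 0.6]
opening: 0.201
```

Call:
apply_moves(commands=[{"linear": [-0.03, 0.15, 0], "twist": [0, 0, 0.1]}])

```text
time_s: 9.43
position: [0.558, 0.1932, 0.173]
eef_rot: [[-0.005, 0.977, 0.211], [-0.002, 0.211, -0.977], [-1.0, -0.006, 0.001]]
contact_force: [-11.3, -3.0, 0.2]
opening: 0.207
```

Call:
apply_moves(commands=[{"linear": [-0.02, 0.15, 0], "twist": [0, 0, 0.1]}])

```text
time_s: 9.55
position: [0.5583, 0.1933, 0.173]
eef_rot: [[-0.006, 0.977, 0.211], [-0.003, 0.211, -0.977], [-1.0, -0.007, 0.001]]
contact_force: [-13.2, -3.4, 3.6]
opening: 0.199
```

Call:
apply_moves(commands=[{"linear": [-0.02, 0.15, 0], "twist": [0, 0, 0.1]}])

```text
time_s: 9.68
position: [0.5585, 0.1934, 0.173]
eef_rot: [[-0.008, 0.977, 0.211], [-0.003, 0.211, -0.977], [-1.0, -0.008, 0.001]]
contact_force: [-14.1, -4.0, 3.1]
opening: 0.199
```

Call:
apply_moves(commands=[{"linear": [-0.02, 0.15, 0], "twist": [0, 0, 0.1]}])

```text
time_s: 9.8
position: [0.5587, 0.1934, 0.173]
eef_rot: [[-0.009, 0.977, 0.211], [-0.003, 0.211, -0.977], [-1.0, -0.01, 0.001]]
contact_force: [-14.7, -3.4, 4.0]
opening: 0.205
```

Run:
```python
from h import *
s=env.state();print(s['contact_force'],s['ft_torque'])
np.save('k5.npy',c2w('wrist')[1]);snap('wrist','k5.png',(210,170,370,290),5)
```

```text
[-14.67075032  -3.3829768    4.04507455] [-0.83902356  3.16139043 -0.05225787]
```

View pics/k5.png

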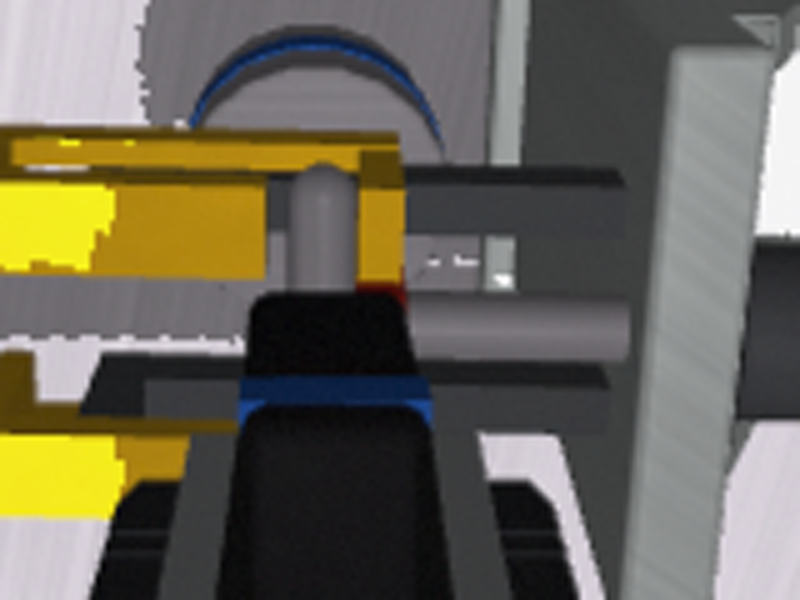

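The enlarged view shows the pin at x≈323, against the stop face (358) and clear of the lip edge (266), so the throat is open. I'll ease the push a little and lift.

Call:
apply_moves(commands=[{"linear": [-0.15, 0.07, 0], "twist": [0, 0, 0.3]}, {"linear": [-0.2, 0.08, 0], "twist": [0, 0, 0.3]}])

```text
time_s: 10.1
position: [0.5574, 0.1931, 0.1739]
eef_rot: [[-0.008, 0.977, 0.211], [-0.003, 0.211, -0.977], [-1.0, -0.008, 0.001]]
contact_force: [-9.3, -2.6, -11.1]
opening: 0.201
```

Call:
apply_moves(commands=[{"linear": [-0.2, 0.1, 0], "twist": [0, 0, 0.25]}, {"linear": [-0.2, 0.1, 0], "twist": [0, 0, 0.2]}])

```text
time_s: 10.35
position: [0.5566, 0.1931, 0.175]
eef_rot: [[-0.009, 0.977, 0.212], [-0.003, 0.211, -0.977], [-1.0, -0.009, 0.001]]
contact_force: [-9.3, -1.4, -11.2]
opening: 0.203
```

Call:
apply_moves(commands=[{"linear": [0, 0.2, 0], "twist": [0, 0, 0.3]}, {"linear": [0, 0.2, 0], "twist": [0, 0, 0.3]}])

```text
time_s: 10.6
position: [0.5585, 0.1936, 0.1743]
eef_rot: [[-0.004, 0.977, 0.212], [-0.002, 0.212, -0.977], [-1.0, -0.004, 0.001]]
contact_force: [-15.0, -2.4, 5.8]
opening: 0.204
```

Call:
apply_moves(commands=[{"linear": [-0.15, 0.13, 0], "twist": [0, 0, 0.4]}, {"linear": [-0.2, 0.13, 0], "twist": [0, 0, 0.4]}])

```text
time_s: 10.85
position: [0.5578, 0.1935, 0.175]
eef_rot: [[0.001, 0.977, 0.212], [-0.001, 0.212, -0.977], [-1.0, 0.0, 0.002]]
contact_force: [-10.3, -1.9, -11.8]
opening: 0.2
```

Call:
apply_moves(commands=[{"linear": [-0.3, 0.15, 0], "twist": [0, 0, 0.2]}, {"linear": [-0.3, 0.15, 0], "twist": [0, 0, 0.2]}])

```text
time_s: 11.1
position: [0.5577, 0.1935, 0.1778]
eef_rot: [[-0.002, 0.977, 0.212], [-0.002, 0.212, -0.977], [-1.0, -0.002, 0.002]]
contact_force: [-9.2, -2.4, -11.9]
opening: 0.202
```

Call:
apply_moves(commands=[{"linear": [-0.3, 0.15, 0], "twist": [0, 0, 0.1]}, {"linear": [-0.3, 0.15, 0], "twist": [0, 0, 0.1]}])

```text
time_s: 11.35
position: [0.5578, 0.1936, 0.1809]
eef_rot: [[-0.008, 0.977, 0.212], [-0.003, 0.212, -0.977], [-1.0, -0.008, 0.002]]
contact_force: [-8.2, -2.0, -12.1]
opening: 0.201
```

Call:
apply_moves(commands=[{"linear": [-0.3, 0.17, 0], "twist": [0, 0, 0.5]}, {"linear": [-0.3, 0.15, 0], "twist": [0, 0, 0.4]}, {"linear": [-0.3, 0.15, 0], "twist": [0, 0, 0.3]}])

```text
time_s: 11.72
position: [0.5578, 0.1939, 0.1848]
eef_rot: [[-0.002, 0.977, 0.212], [-0.002, 0.212, -0.977], [-1.0, -0.002, 0.001]]
contact_force: [-10.6, -2.6, -10.8]
opening: 0.204
```

Call:
apply_moves(commands=[{"linear": [-0.3, 0.15, 0], "twist": [0, 0, 0.3]}, {"linear": [-0.3, 0.15, 0], "twist": [0, 0, 0.3]}, {"linear": [-0.3, 0.15, 0], "twist": [0, 0, 0.3]}])

```text
time_s: 12.1
position: [0.5579, 0.194, 0.1892]
eef_rot: [[-0.001, 0.977, 0.212], [-0.002, 0.212, -0.977], [-1.0, -0.001, 0.001]]
contact_force: [-10.1, -2.0, -11.8]
opening: 0.201
```

Call:
apply_moves(commands=[{"linear": [-0.4, 0.15, 0], "twist": [0, 0, 0.3]}, {"linear": [-0.4, 0.15, 0], "twist": [0, 0, 0.3]}, {"linear": [-0.4, 0.14, 0], "twist": [0, 0, 0.3]}])

```text
time_s: 12.48
position: [0.558, 0.1942, 0.1965]
eef_rot: [[0.001, 0.977, 0.212], [-0.001, 0.212, -0.977], [-1.0, 0.0, 0.001]]
contact_force: [-7.4, -1.8, -12.3]
opening: 0.206
```

Call:
apply_moves(commands=[{"linear": [-0.3, 0.14, 0], "twist": [0, 0, 0.3]}, {"linear": [-0.2, 0.14, 0], "twist": [0, 0, 0.3]}])

```text
time_s: 12.72
position: [0.558, 0.1942, 0.1986]
eef_rot: [[0.002, 0.977, 0.213], [-0.001, 0.213, -0.977], [-1.0, 0.001, 0.001]]
contact_force: [-7.7, -2.5, -10.6]
opening: 0.204
```

Run:
```python
from h import *
snap('wrist','k6.png',(210,150,370,290),4)
```

```text
(no output)
```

View pics/k6.png

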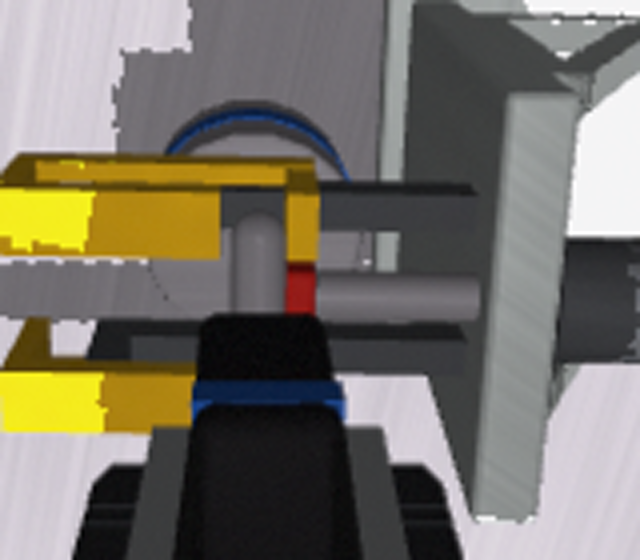

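The pin sits in the same place relative to the gripper as before, so it hasn't slipped, and it stands 26 mm up, clear of the lips. Next it leaves forward along the hook's -x.

Call:
apply_moves(commands=[{"linear": [-0.08, -0.3, 0], "twist": [0, 0, 0]}, {"linear": [-0.08, -0.5, 0], "twist": [0, 0, 0]}, {"linear": [-0.08, -0.6, 0], "twist": [0, 0, 0]}, {"linear": [-0.08, -0.6, 0], "twist": [0, 0, 0]}])

```text
time_s: 13.28
position: [0.5357, 0.1895, 0.1991]
eef_rot: [[-0.006, 0.977, 0.213], [-0.003, 0.213, -0.977], [-1.0, -0.007, 0.001]]
contact_force: [-0.5, 0.2, -5.1]
opening: 0.202
```

```bash
python3 -c "
from h import *
p=np.array([.537,.1887])-.075*np.array([.977,.212])
plan([*p,.1995],12.2,7,2)"
```

```text
[{"linear": [0.0, -1.06, 0.01], "twist": [0.0, 0.0, 0.1]}, {"linear": [-0.0, -1.06, 0.01], "twist": [0.0, 0.0, 0.1]}, {"linear": [-0.0, -1.06, 0.01], "twist": [0.0, 0.0, 0.1]}, {"linear": [-0.0, -1.06, 0.01], "twist": [0.0, 0.0, 0.1]}, {"linear": [-0.0, -1.06, 0.01], "twist": [0.0, 0.0, 0.1]}, {"linear": [-0.0, -1.06, 0.01], "twist": [0.0, 0.0, 0.1]}, {"linear": [-0.01, -1.06, 0.01], "twist": [0.0, 0.0, 0.1]}]
```

Call:
apply_moves(commands=[{"linear": [-0.06, -1, 0.01], "twist": [0, 0, 0.1]}, {"linear": [-0.06, -1, 0.01], "twist": [0, 0, 0.1]}, {"linear": [-0.06, -1.1, 0.01], "twist": [0, 0, 0.1]}, {"linear": [-0.06, -1.1, 0.01], "twist": [0, 0, 0.1]}, {"linear": [-0.06, -1.2, 0.01], "twist": [0, 0, 0.1]}, {"linear": [-0.06, -1.2, 0.01], "twist": [0, 0, 0.1]}, {"linear": [-0.06, -1.2, 0.01], "twist": [0, 0, 0.1]}])

```text
time_s: 14.15
position: [0.4549, 0.1711, 0.2038]
eef_rot: [[0.008, 0.977, 0.213], [0.0, 0.213, -0.977], [-1.0, 0.008, 0.001]]
contact_force: [0.1, 0.2, -4.9]
opening: 0.202
```

```bash
python3 -c "
from h import *
print(env.state()['contact_force'])
plan([.46,.16,.33],12.2,4,1)"
```

```text
[ 0.13533973  0.22747474 -4.86466751]
[{"linear": [-3.2, 0.1, 0.3], "twist": [0.0, 0.0, -0.1]}, {"linear": [-3.2, 0.1, 0.3], "twist": [0.0, 0.0, -0.1]}, {"linear": [-3.2, 0.1, 0.3], "twist": [0.0, 0.0, -0.1]}, {"linear": [-3.2, 0.1, 0.3], "twist": [0.0, 0.0, -0.1]}]
```

Call:
apply_moves(commands=[{"linear": [-2, 0, 0], "twist": [0, 0, 0]}, {"linear": [-3.2, 0, 0], "twist": [0, 0, 0]}, {"linear": [-3.2, 0, 0], "twist": [0, 0, 0]}, {"linear": [-3.2, 0, 0], "twist": [0, 0, 0]}, {"linear": [-1.5, 0, 0], "twist": [0, 0, 0]}])

```text
time_s: 14.78
position: [0.4501, 0.1703, 0.3381]
eef_rot: [[0.007, 0.977, 0.213], [0.0, 0.213, -0.977], [-1.0, 0.007, 0.001]]
contact_force: [0.2, -0.2, -5.5]
opening: 0.2
```

```bash
python3 -c "
from h import *
print(env.state()['contact_force'])
plan([.482,-.27,.33],-30,14,1)"
```

```text
[ 0.22833986 -0.219699   -5.46951611]
[{"linear": [0.1, -0.4, 3.1], "twist": [3.0, -0.0, -0.0]}, {"linear": [0.1, -0.3, 3.1], "twist": [3.0, -0.0, -0.0]}, {"linear": [0.1, -0.1, 3.2], "twist": [3.0, -0.0, -0.0]}, {"linear": [0.1, 0.1, 3.2], "twist": [3.0, -0.0, -0.0]}, {"linear": [0.1, 0.2, 3.1], "twist": [3.0, -0.0, -0.0]}, {"linear": [0.1, 0.4, 3.1], "twist": [3.0, -0.0, -0.0]}, {"linear": [0.1, 0.5, 3.1], "twist": [3.0, -0.0, -0.0]}, {"linear": [0.1, 0.7, 3.1], "twist": [3.0, -0.0, -0.0]}, {"linear": [0.1, 0.9, 3.0], "twist": [3.0, -0.0, -0.0]}, {"linear": [0.1, 1.0, 3.0], "twist": [3.0, -0.0, -0.0]}, {"linear": [0.1, 1.2, 2.9], "twist": [3.0, -0.0, -0.0]}, {"linear": [0.1, 1.3, 2.9], "twist": [3.0, -0.0, -0.0]}, {"linear": [0.1, 1.5, 2.8], "twist": [3.0, -0.0, -0.0]}, {"linear": [0.1, 1.6, 2.7], "twist": [3.0, -0.0, -0.0]}]
```

Call:
apply_moves(commands=[{"linear": [0, -0.3, 1.5], "twist": [1.5, 0, 0]}, {"linear": [0, -0.3, 3.1], "twist": [3, 0, 0]}, {"linear": [0, -0.1, 3.2], "twist": [3, 0, 0]}, {"linear": [0, 0.1, 3.2], "twist": [3, 0, 0]}, {"linear": [0, 0.2, 3.1], "twist": [3, 0, 0]}, {"linear": [0, 0.4, 3.1], "twist": [3, 0, 0]}, {"linear": [0, 0.5, 3.1], "twist": [3, 0, 0]}, {"linear": [0, 0.7, 3.1], "twist": [3, 0, 0]}, {"linear": [0, 0.9, 3], "twist": [3, 0, 0]}, {"linear": [0, 1, 3], "twist": [3, 0, 0]}, {"linear": [0, 1.2, 2.9], "twist": [3, 0, 0]}, {"linear": [0, 1.3, 2.9], "twist": [3, 0, 0]}, {"linear": [0, 1.4, 2.7], "twist": [3, 0, 0]}, {"linear": [0, 1, 1.5], "twist": [2, 0, 0]}, {"linear": [0, 0, 0], "twist": [0, 0, 0]}])

```text
time_s: 16.65
position: [0.4738, -0.2611, 0.3173]
eef_rot: [[-0.016, 0.869, -0.494], [0.006, -0.494, -0.869], [-1.0, -0.017, 0.003]]
contact_force: [-0.9, 0.3, -4.6]
opening: 0.196
```

```bash
python3 -c "
from h import *
print(env.state()['contact_force'])
plan([.482,-.271,.19],-30,6,2)"
```

```text
[-0.85355792  0.30178115 -4.63964714]
[{"linear": [2.12, 0.24, 0.07], "twist": [0.1, 0.0, 0.2]}, {"linear": [2.12, 0.23, 0.07], "twist": [0.1, 0.0, 0.2]}, {"linear": [2.12, 0.22, 0.07], "twist": [0.1, 0.0, 0.2]}, {"linear": [2.12, 0.22, 0.07], "twist": [0.1, 0.0, 0.2]}, {"linear": [2.12, 0.21, 0.07], "twist": [0.1, 0.0, 0.2]}, {"linear": [2.12, 0.21, 0.07], "twist": [0.1, 0.0, 0.2]}]
```

Call:
apply_moves(commands=[{"linear": [2, 0.25, 0.07], "twist": [0.1, 0, 0.2]}, {"linear": [2, 0.25, 0.07], "twist": [0.1, 0, 0.2]}, {"linear": [2, 0.2, 0.07], "twist": [0.1, 0, 0.2]}, {"linear": [2, 0.2, 0.07], "twist": [0, 0, 0.2]}, {"linear": [2, 0.2, 0.07], "twist": [0, 0, 0.2]}, {"linear": [1.5, 0.2, 0.07], "twist": [0, 0, 0]}, {"linear": [1, 0, 0], "twist": [0, 0, 0]}, {"linear": [0, 0, 0], "twist": [0, 0, 0]}])

```text
time_s: 17.65
position: [0.4812, -0.2658, 0.187]
eef_rot: [[-0.001, 0.87, -0.493], [-0.0, -0.493, -0.87], [-1.0, -0.001, 0.001]]
contact_force: [0.4, 0.2, -4.3]
opening: 0.203
```

Run:
```python
from h import *
s=env.state();print(s['contact_force'])
np.save('n2.npy',c2w('wrist')[1]);snap('wrist','n2.png',None,1.4)
plan([.4822,-.271,.145],-30,3,2)
b=.042
for z in(.019,.016):
  print(proj('wrist',[.4822,-.271,.016])*1.4)
```

```text
[ 0.35956693  0.1871578  -4.31106892]
[{"linear": [1.42, 0.11, 0.13], "twist": [0.1, 0.0, -0.0]}, {"linear": [1.42, 0.11, 0.13], "twist": [0.1, 0.0, -0.0]}, {"linear": [1.42, 0.11, 0.13], "twist": [0.1, 0.0, -0.0]}]
[[389.63175007 264.62505527]]
[[389.63175007 264.62505527]]
```

View pics/n2.png

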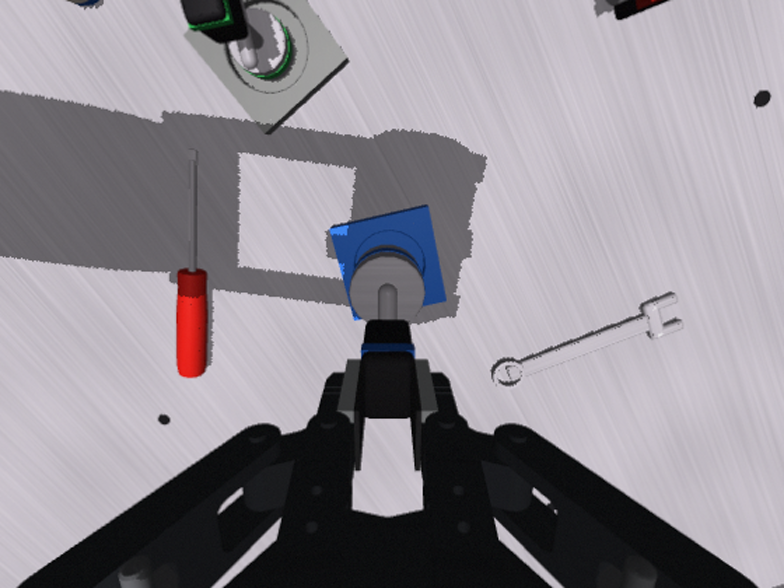

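The view shows the disc just above the blue nest. The disc top's left and right edges are at x≈350 and 425 and its upper edge at v≈255; the nest corners are (330,229), (428,206) and (446,300). I'll check this against the expected disc outline.

Run:
```python
from h import *
M=np.load('n2.npy');s=env.state();p=np.array(s['position']);t=np.linspace(0,2*np.pi,60)
for z,r in((.1043,.025),(.0643,.025)):
  q=proj('wrist',np.c_[p[0]+r*np.cos(t),p[1]+r*np.sin(t),0*t+z],M)*1.4;print(z,q.min(0),q.max(0))
for r in (.030,):
  q=proj('wrist',np.c_[.4822+r*np.cos(t),-.271+r*np.sin(t),0*t+.016],M)*1.4;print('rec',q.min(0),q.max(0))
for c in[(330,229),(428,206),(446,300)]: print(atz('wrist',(c[0]/1.4,c[1]/1.4),.016,M))
im=cv2.imread('pics/full_n2.png');cv2.imwrite('pics/n3.png',cv2.resize(im[140:250,215:345],None,fx=6,fy=6,interpolation=cv2.INTER_CUBIC))
```

```text
0.1043 [347.53978481 254.26413362] [424.49768715 327.57582778]
0.0643 [352.50077449 242.10060392] [419.84946334 307.12563732]
rec [355.07135951 229.78340914] [425.04754819 297.94232572]
[ 0.45375744 -0.21962571  0.016     ]
[ 0.53349228 -0.24326295  0.016     ]
[ 0.5094316  -0.32310818  0.016     ]
```

View pics/n3.png

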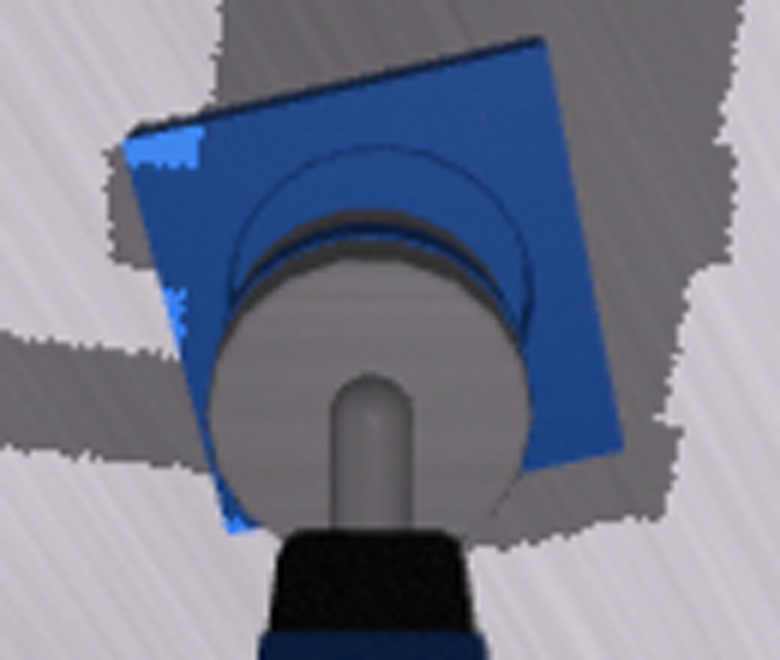

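The enlarged crop confirms the nest position to within 1 px. The disc sits about 1.2 mm off towards tool +z, which is well inside the recess's 5 mm clearance; I'll correct for it and go down.

Call:
apply_moves(commands=[{"linear": [1.3, 0.1, 0.1], "twist": [0.1, 0, 0]}, {"linear": [1.3, 0.1, 0.1], "twist": [0.1, 0, 0]}, {"linear": [1, 0.1, 0.1], "twist": [0.1, 0, 0]}, {"linear": [0, 0, 0], "twist": [0, 0, 0]}])

```text
time_s: 18.2
position: [0.4827, -0.2706, 0.1496]
eef_rot: [[0.0, 0.867, -0.498], [-0.001, -0.498, -0.867], [-1.0, 0.001, 0.001]]
contact_force: [0.3, 0.2, -6.4]
opening: 0.203
```

```bash
python3 -c "
from h import *
print(env.state()['contact_force'])
plan([.4823,-.2700,.135],-30,2,2)"
```

```text
[ 0.31602354  0.16463967 -6.41365773]
[{"linear": [0.73, -0.04, -0.02], "twist": [0.1, 0.0, -0.0]}, {"linear": [0.73, -0.04, -0.02], "twist": [0.1, 0.0, -0.0]}]
```

Call:
apply_moves(commands=[{"linear": [0.6, -0.04, -0.03], "twist": [0, 0, 0]}, {"linear": [0.5, -0.02, -0.02], "twist": [0, 0, 0]}, {"linear": [0.25, 0, 0], "twist": [0, 0, 0]}, {"linear": [0.0, 0, 0], "twist": [0, 0, 0]}])

```text
time_s: 18.7
position: [0.4827, -0.27, 0.1358]
eef_rot: [[0.001, 0.867, -0.498], [-0.002, -0.498, -0.867], [-1.0, 0.002, 0.001]]
contact_force: [0.0, -0.3, -4.9]
opening: 0.201
```

Call:
apply_moves(commands=[{"linear": [0.15, 0, 0], "twist": [0, 0, 0]}, {"linear": [0.1, 0, 0], "twist": [0, 0, 0]}])

```text
time_s: 18.95
position: [0.4829, -0.2701, 0.1335]
eef_rot: [[0.002, 0.867, -0.498], [-0.002, -0.498, -0.867], [-1.0, 0.003, 0.001]]
contact_force: [0.4, -0.7, -4.7]
opening: 0.202
```

Call:
apply_moves(commands=[{"linear": [0.12, 0, 0], "twist": [0, 0, 0]}, {"linear": [0.1, 0, 0], "twist": [0, 0, -0.1]}])

```text
time_s: 19.2
position: [0.4829, -0.2701, 0.1313]
eef_rot: [[0.0, 0.867, -0.498], [-0.001, -0.498, -0.867], [-1.0, 0.001, 0.001]]
contact_force: [0.5, -0.5, -5.2]
opening: 0.207
```

Call:
apply_moves(commands=[{"linear": [0.08, 0, 0], "twist": [0, 0, 0]}, {"linear": [0.08, 0, 0], "twist": [0, 0, 0]}])

```text
time_s: 19.45
position: [0.4829, -0.2701, 0.1295]
eef_rot: [[0.0, 0.867, -0.498], [-0.001, -0.498, -0.867], [-1.0, 0.001, 0.001]]
contact_force: [0.5, -0.3, -5.4]
opening: 0.202
```

Call:
apply_moves(commands=[{"linear": [0.05, 0, 0], "twist": [0, 0, 0]}])

```text
time_s: 19.58
position: [0.483, -0.2702, 0.1292]
eef_rot: [[0.0, 0.867, -0.498], [-0.002, -0.498, -0.867], [-1.0, 0.001, 0.001]]
contact_force: [-0.9, 1.1, -0.0]
opening: 0.201
```

The weight has touched down: the carried load fell to about 0 N at the expected height. I'll let go in stages.

Call:
apply_moves(commands=[{"linear": [0.02, 0, 0], "twist": [0, 0, 0]}, {"linear": [0, 0, 0], "twist": [0, 0, 0]}, {"linear": [0, 0, 0], "twist": [0, 0, 0]}], newtons=20)

```text
time_s: 19.95
position: [0.483, -0.2703, 0.1292]
eef_rot: [[0.001, 0.867, -0.498], [-0.002, -0.498, -0.867], [-1.0, 0.001, 0.001]]
contact_force: [-0.9, -0.6, -3.8]
opening: 0.204
```

Call:
apply_moves(commands=[{"linear": [0, 0, 0], "twist": [0, 0, 0]}, {"linear": [0, 0, 0], "twist": [0, 0, 0]}, {"linear": [0, 0, 0], "twist": [0, 0, 0]}, {"linear": [0, 0, 0], "twist": [0, 0, 0]}, {"linear": [0, 0, 0], "twist": [0, 0, 0]}, {"linear": [0, 0, 0], "twist": [0, 0, 0]}], claw=0)

```text
time_s: 20.7
position: [0.4835, -0.2706, 0.1301]
eef_rot: [[0.002, 0.867, -0.498], [-0.003, -0.498, -0.867], [-1.0, 0.003, 0.002]]
contact_force: [-0.2, 0.3, -0.1]
opening: 1.001
```

Call:
apply_moves(commands=[{"linear": [-0.5, 0, 0], "twist": [0, 0, 0]}, {"linear": [-1, 0, 0], "twist": [0, 0, 0]}, {"linear": [-2, 0, 0], "twist": [0, 0, 0]}, {"linear": [-3, 0, 0], "twist": [0, 0, 0]}, {"linear": [-4, 0, 0], "twist": [0, 0, 0]}, {"linear": [-4, 0, 0], "twist": [0, 0, 0]}, {"linear": [0, 0, 0], "twist": [0, 0, 0]}])

```text
time_s: 21.58
position: [0.483, -0.27, 0.284]
eef_rot: [[0.004, 0.867, -0.498], [-0.005, -0.498, -0.867], [-1.0, 0.006, 0.002]]
contact_force: [0.0, -0.3, -0.3]
opening: 1.003
```

Run:
```python
from h import *
np.save('e.npy',c2w('wrist')[1])
snap('wrist','e_w.png');snap('scene','e_s.png')
a=cv2.imread('pics/full_e_w.png');b=cv2.imread('pics/full_e_s.png')
b=b[130:330,200:400]
b=cv2.resize(b,(420,420),interpolation=cv2.INTER_CUBIC);a=a[:,90:470]
cv2.imwrite('pics/e.png',np.hstack([a,b]))
p=proj('wrist',[[.4822,-.271,.164],[.4822,-.271,.046],[.4822,-.271,.016]])-[90,0];print(p)
```

```text
[[185.91624075 199.53553663]
 [185.92435303 176.13445413]
 [185.92575381 172.0863425 ]]
```

View pics/e.png

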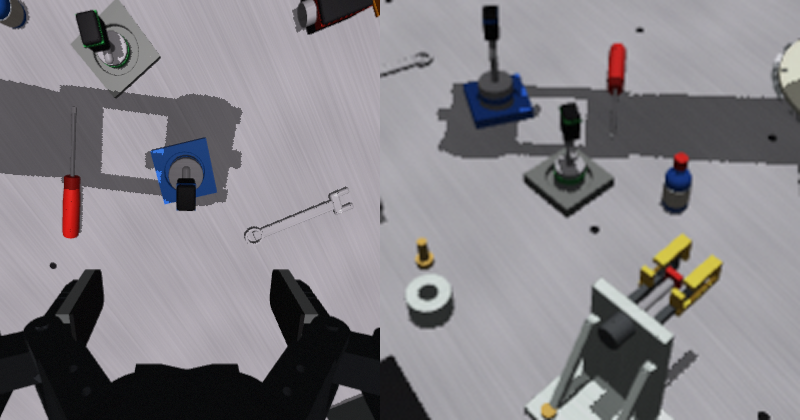

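The weight stands upright in the blue recess, with its top close to the predicted point (186,199). The keeper is sprung forward, nothing else looks moved, and the gripper is clear.

```bash
python3 -c "
from h import *
print(order.job_done())"
```

```text
the job is handed in; nothing more can be done
None
```

The blue-banded weight is standing upright in the blue nest, let go, and I handed the job in at about 22 s of the 61 s allowed. No verdict is reported at hand-in.

- **Getting it off the hook:** I pushed the weight back about 22 mm. The back stop showed as the push rising from about 11 N to about 15 N, and a picture confirmed the pin was clear of the lips. With the keeper held back I lifted it 26 mm and took it out forward.
- **Force:** the highest reading at the end of any move was about 16 N, in the hook. That is under the 30 N limit, but I only saw force at the end of each move, not in between.
- **Setting it down:** the carried load dropped from about 5 N to 0 N at the expected height, and the gripper opened with almost no force on the tool.
- **Final pictures:** the weight is upright and centred in the recess by eye, within about 2–3 mm. The keeper is sprung shut, the other things on the bench look unmoved, and the open gripper is about 15 cm above where it let go.

Two things didn't go to plan:
- One move call was refused because a row was incomplete, so I sent it again; one picture was wasted.
- While I was easing the push to start the lift, the pin slid back about 2 mm of its 2.5 mm window, so I pushed it forward again before lifting.

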